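# Make a capacitor bank safe through its guard window

### The job

Make the guarded capacitor bank safe: push in the red mushroom stop button on the control station so that it latches and charging is off, then reach down with the fingertips through the yellow-edged window in the guard and press the red discharge lever fully down, without touching the guard. Only press: pick nothing up, leave the green charge button alone, do not shift the station and leave the other things on the bench where they are. The program finishes while still holding the lever fully down.

Things in the scene. Friction and masses are not known exactly. Their poses are not given: they have to be found in the camera images.
- bank: capacitor bank, fixed to the bench: a dark brown base board 260 mm (its x) by 320 mm (its y) by 12 mm thick carrying three brown capacitor cans, a gold finned resistor and the discharge lever, all under the guard. Origin at the centre of the board's underside, on the bench; x points away from the robot side, z up; it is turned about the vertical
- guard: the fixed box guard over the bank, clear panels in an aluminium frame, 240 mm (x) by 300 mm (y), same origin and axes as the bank. Its flat top is 122 mm above the bench and has one rectangular open window with a yellow rim 8 mm wide whose top is 125 mm above the bench. It must not be touched
- window_center (a point): centre of the open window in the guard's top, at the height of the top of its yellow rim (125 mm above the bench), 55 mm on the -x side and 50 mm on the +y side of the bank's origin. The opening is 80 mm along the bank's x and 90 mm along its y, clear right through; the discharge lever's red paddle lies straight below it
- lever (a joint): spring-return discharge lever under the window: angle in rad, 0 at rest (up), 0.22 fully down on its stop, where its contact meets a brass stud. The steel lever lies along the bank's x on a level hinge 85 mm from the paddle's centre, on the +x side, 100 mm above the bench. Its paddle goes down about 19 mm; at the paddle it takes about 3 N to start, about 7 N to hold fully down, then the stop is rigid. It springs up when let go
- paddle_top (a point): centre of the upper face of the lever's red paddle (moves with it): 114 mm above the bench at rest, 96 mm when fully down. The paddle is 36 mm long (bank's x), 30 mm wide (y) and 10 mm thick
- paddle: the red paddle itself, with the axes of the lever and its origin on the lever's hinge
- station_mid (a point): centre of the case of the loose grey push-button control station, 29 mm above the bench; the station is 150 mm long (its x) by 75 mm wide (y), top plate 58 mm above the bench, 0.7 kg on rubber feet. Red mushroom at +37 mm, green button at -37 mm along its x
- stop_button (a joint): travel of the red mushroom stop button in m, downwards: 0 out, 0.006 fully pushed in. It takes about 6 N, does not spring back and stays where it is pushed
- stop_top (a point): centre of the flat top of the red mushroom (40 mm across), 84 mm above the bench when out; moves with it
- charge_button (a joint): travel of the green charge button in m, downwards, 0 out, 0.005 pressed; springs back. Not to be pressed
- charge_top (a point): centre of the top of the green button (25 mm across), 71 mm above the bench
- transformer_mid (a point): middle of a gold transformer, 100 x 66 x 72 mm high, loose, a bystander
- brown_cap_mid (a point): middle of a loose brown capacitor standing before the guard, 35 mm across, 50 mm high, a bystander
- blue_cap_mid (a point): middle of a loose blue capacitor standing before the guard, 35 mm across, 36 mm high, a bystander
- meter_mid (a point): middle of a yellow hand-held multimeter lying flat, 140 x 75 x 45 mm, a bystander
- heatsink_mid (a point): middle of an aluminium finned heatsink, 120 x 100 x 34 mm, a bystander
- screwdriver_grip (a point): handle of a screwdriver lying on the bench, orange, a bystander
- spool_mid (a point): middle of a standing spool of solder wire (black flanges, silver middle), 60 mm across, 46 mm high, a bystander
Not all that is in view belongs to the job. What is shaped like the part that bears station_mid but brown is not meant.

How it is judged:
By the outcome, as a careful person would: the job done as asked, in the order asked, and still so for the second after the job is handed in, while the arm keeps its last pose, push and grip.
It also fails if it takes over 38 s, if anything falls off the work surface, if the arm or the gripper's body presses on something with over 40 N, if the wrist force passes 120 N, or if a joint passes its speed limit or range.

### The arm

A 6-joint arm with a two-finger parallel gripper is mounted at the origin on the work surface. World frame = base frame: x ahead of the robot, y to its left, z up, the work surface at z = 0. Lengths are in m, angles in rad, forces in N, time in s.
With the tool pointing down it reaches from about 0.25 to 0.85 m from the base axis. Payload 12.5 kg.
Tool frame: the origin (TCP) lies at the very end of the fingers, on their centre line; the grasp point (between the pads) lies 19 mm behind it; x points along the fingers, y is the direction in which the jaws open and shut, and the axes are right-handed (so a half turn about x gives the same grasp; the last joint's range is limited). The gripper opens to 93 mm and grips with 3 to 60 N. Pads are 15 mm wide; open, the fingers measure 128 mm over their backs; the gripper's body (75 mm by 188 mm) begins 65 mm behind the grasp point.
Start: joints at [-1.408, 0.351, 1.652, -0, 1.139, -0.085], TCP at [0.135, -0.533, 0.193] pointing down, gripper open.
Joint ranges: [-2.75, 2.75], [-0.79, 2.1], [0.01, 2.65], [-1.57, 4.71], [0.07, 3.14], [-2.87, 2.87]. Speed limits (rad/s): [2.22, 2.22, 2.79, 3.14, 3.14, 3.14].

### API

Orientations are given as a rotation vector (axis times angle).
In Python, from cell import robot gives the robot as it stands.
- The arm moves only by the tool move_arm, never from a script. Its argument "steps" is a list of rows, each a list of 7 numbers: the shift along the tool's x, y, z in m, then the turn, a rotation vector about the tool's x, y, z in rad, then the gripper's target within -1 to 1 (fully open at 1, half-way at 0, shut at -1). A call has 1 to 8 rows; each row shifts and turns the commanded pose from where the row before left it, along the tool's axes as they then stand; what a row does not reach is not made up. A row lasts 1/12 s, in which the tool goes at most 41.7 mm and 7.16 degrees, less where a joint would pass 70% of its speed; a pose out of reach is approached as far as the arm can. A call with a gripper value outside its range is refused whole. The fingers move at their own pace and stop on an object; "grip_force" is the grip in N (left out, the last holds). Time passes only in rows, so rows that do not move let the fingers close. It gives the time, the measured TCP pose, the force and the opening at its end, in the units of the state.
- robot.get_state(): the state, without advancing time (a new reading comes with each control period).
- robot.read_camera(name): name is "side" or "top" or "wrist"; returns the picture (480x640x3 uint8, red, green, blue); there is no depth.
- robot.calibration(name): a dict with "fx", "fy", "cx", "cy" (pixels), "R" (3x3) and "t" (3): a world point X has camera coordinates R X + t. Camera axes: x right, y down, z forward; pixel columns grow to the right and rows downward; lengths in m; the calibration is good to about 2 mm. The wrist camera is an equidistant fisheye: a pixel r from the principal point sees the ray r / f radians off the axis. A picture is of the moment at which its call begins: read the wrist's pose just before it. calibration takes no time and is no camera call; for the wrist camera it gives the pose at the moment of the call.
- robot.finish_job(): hands the job in, once; it reports no verdict.
Trained networks look in the newest picture that a camera, given by its name, has taken for a name from the list of things; names that differ only in an ending like _2 or _b are one class to them, and where a whole thing is asked for, a point or a joint stands for the part that bears it (a point fixed in the world has none). Each returns a list of dicts, best first, with "confidence" (0 to 1); they miss things now and then, are a little off and sometimes report something else, mostly with a low value. They report only what shows in the picture. A call takes as long as a camera call. They do not tell look-alikes from the thing itself.
- robot.spot_in(camera, thing): "extent" ([left, top, right, bottom] in pixels, round what is visible of it).
The state is a dict: "t": time; "joint_positions": joint angles; "qd": joint speeds; "tau": joint torques, N m; "tcp_pos": TCP position; "orientation": TCP orientation; "wrist_force": force on the tool from outside, world axes, zero at the start; "ft_torque": the same for the moment, N m; "grip_width": opening from 0.0 (shut) to 1.0 (fully open).
Only numpy, scipy, OpenCV 4.12 (cv2) and the standard library are available. Lean on these libraries where they do the work, as an engineer would, in place of code of your own. Each camera call takes 0.05 s, during which the arm holds its last target.

## Working session

There is one attempt and no reset: what is moved stays moved. The work goes in short steps, Python scripts to look and compute and a tool call to move; the robot and the scene stay as the last step left them, time stands still between calls to the robot, and variables do not carry over. Pictures are saved under pics/ and viewed, and the job is handed in when it is done.

Besides the shell and the picture viewer there is one more tool, called after "Request:" as a command line: name --pt "numbers of a row" for each row, then --argument value for the rest. move_arm: Moves the arm, as the interface text tells. Its arguments: {"type":"object","properties":{"steps":{"type":"array","items":{"type":"array","items":{"type":"number"}}},"grip_force":{"type":"number"}},"required":["steps"]}

```bash
mkdir -p pics; ls
cat > h.py <<'E'
import numpy as np, cv2
from cell import robot
def save(name,img): cv2.imwrite('pics/'+name,cv2.cvtColor(img,cv2.COLOR_RGB2BGR))
def ray(cal,u,v):
    R=np.array(cal['R']);t=np.array(cal['t'])
    d=R.T@np.array([(u-cal['cx'])/cal['fx'],(v-cal['cy'])/cal['fy'],1.]); return -R.T@t,d
def atz(cal,u,v,z):
    o,d=ray(cal,u,v); return o+d*(z-o[2])/d[2]
def proj(cal,X):
    p=np.array(cal['R'])@np.array(X)+np.array(cal['t']); return cal['fx']*p[0]/p[2]+cal['cx'],cal['fy']*p[1]/p[2]+cal['cy']
E
python3 - <<'E'
from h import *
s=robot.get_state(); print(s)
for c in ['top','side']:
    save(c+'1.png',robot.read_camera(c)); 
    cal=robot.calibration(c); print(c,cal)
    for th in ['station_mid','stop_top','charge_top','window_center','paddle','guard','bank']:
        try: print(th,[(np.round(d['extent']).tolist(),round(d['confidence'],2)) for d in robot.spot_in(c,th)])
        except Exception as e: print(th,e)
print(robot.get_state()['t'])
E
```

```text
pics
{'t': 0.0, 'joint_positions': array([-1.40758458e+00,  3.51244207e-01,  1.65241029e+00,  7.08633882e-06,
        1.13911083e+00, -8.45986639e-02]), 'qd': array([ 1.10768521e-03,  8.78425253e-04, -5.62215484e-04,  1.07043262e-03,
        7.92477618e-04, -8.70430881e-05]), 'tau': array([-4.64252618e-03, -4.97314095e+01, -2.85257363e+01,  6.96766796e-02,
        2.55773478e-02, -8.61309854e-05]), 'tcp_pos': array([ 0.13487187, -0.53282389,  0.19280233]), 'orientation': array([ 2.09007734,  0.26154129, -2.09016086]), 'wrist_force': array([-0.41531034, -0.02910584, -1.11125896]), 'ft_torque': array([-0.03503833,  0.02659596,  0.01422122]), 'grip_width': 1.002125569640086}
top {'fx': 622.8841101368542, 'fy': 622.8841101368542, 'cx': 320.56070628745306, 'cy': 246.71947281421436, 'R': array([[ 0.0048162 , -0.99998759, -0.00127343],
       [-0.98951806, -0.00458197, -0.14433647],
       [ 0.14432884,  0.00195524, -0.98952785]]), 't': array([-0.02727127,  0.49255047,  1.66575574])}
station_mid [([462.0, 308.0, 496.0, 367.0], 0.71), ([424.0, 219.0, 472.0, 281.0], 0.67)]
stop_top [([473.0, 
[... 485 characters left out ...]
, 0.27)]
side {'fx': 433.69795954391515, 'fy': 433.69795954391515, 'cx': 319.6578055852319, 'cy': 239.83087974175706, 'R': array([[-0.99814254, -0.05723749,  0.02086494],
       [-0.04671123,  0.49916917, -0.86524459],
       [ 0.03910929, -0.86461206, -0.50091562]]), 't': array([0.45057316, 0.11954423, 1.07156614])}
station_mid [([290.0, 184.0, 342.0, 214.0], 0.79), ([366.0, 182.0, 416.0, 212.0], 0.7)]
stop_top []
charge_top []
window_center [([188.0, 194.0, 318.0, 304.0], 0.61), ([259.0, 234.0, 286.0, 243.0], 0.48)]
paddle [([267.0, 232.0, 282.0, 242.0], 0.63)]
guard [([314.0, 269.0, 330.0, 288.0], 0.34)]
bank [([187.0, 194.0, 320.0, 304.0], 0.67), ([153.0, 358.0, 192.0, 400.0], 0.65)]
0.8
```

View pics/top1.png

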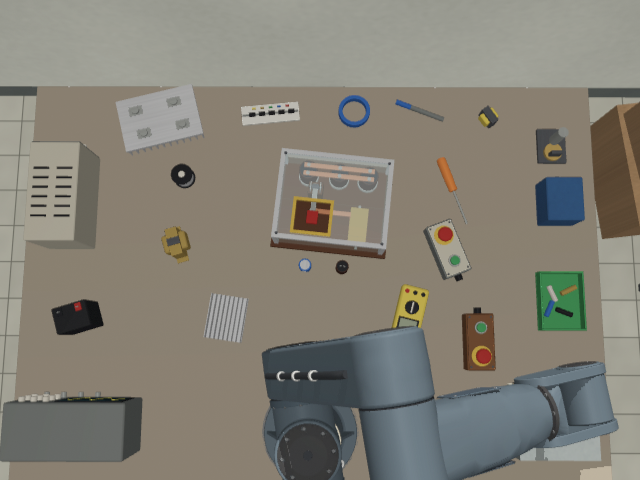

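View pics/side1.png

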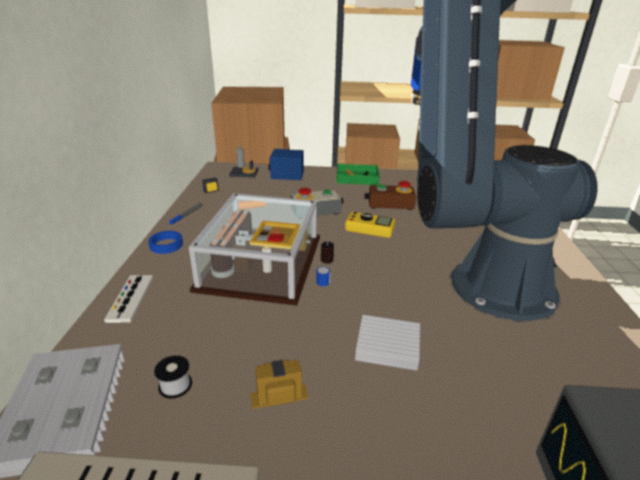

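Run:
```python
import cv2
a=cv2.imread('pics/top1.png')
cv2.imwrite('pics/crop1.png',cv2.resize(a[205:385,400:520],None,fx=3.3,fy=3.3,interpolation=cv2.INTER_CUBIC))
cv2.imwrite('pics/crop2.png',cv2.resize(a[140:270,260:410],None,fx=4.5,fy=4.5,interpolation=cv2.INTER_CUBIC))
```

```text
(no output)
```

View pics/crop1.png

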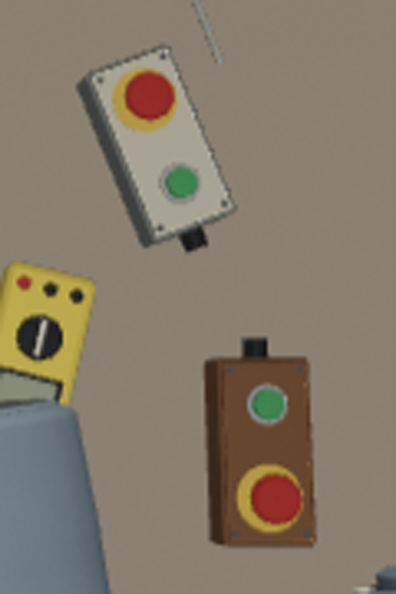

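View pics/crop2.png

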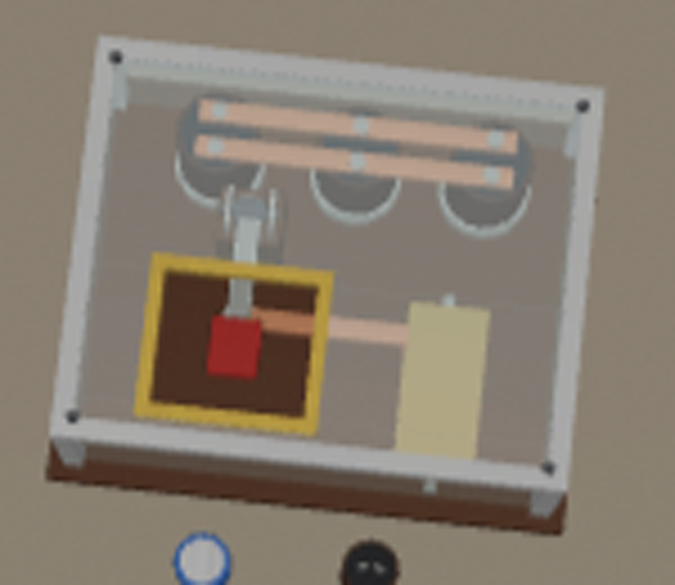

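The top view shows two stations. The grey one has its mushroom at about (445,234) and its green button at (455,260). The brown look-alike has its mushroom at (482,356) and isn't meant. The window rim is centred at about (312,216) with the paddle at (312,217). I'm choosing the grey station and measuring now.

```bash
cat > m.py <<'E'
from h import *
cal=robot.calibration('top')
im=cv2.cvtColor(cv2.imread('pics/top1.png'),cv2.COLOR_BGR2HSV)
def cen(lo,hi,box,img=im):
    x0,y0,x1,y1=box
    m=cv2.inRange(img,np.array(lo),np.array(hi)); k=np.zeros_like(m);k[y0:y1,x0:x1]=m[y0:y1,x0:x1]
    n,l,st,c=cv2.connectedComponentsWithStats(k); i=1+np.argmax(st[1:,4]); return c[i],st[i],(l==i)
red=cen((0,150,60),(6,255,255),(425,215,475,285)); grn=cen((50,80,60),(85,255,255),(425,215,475,285))
pad=cen((0,180,80),(5,255,255),(290,190,335,240))
yel=cen((20,150,120),(35,255,255),(280,185,345,245))
print(red[:2],grn[:2],pad[:2],yel[:2])
S=atz(cal,*red[0],.084);G=atz(cal,*grn[0],.071);P=atz(cal,*pad[0],.114)
print('stop',S,'green',G,'d',np.linalg.norm((S-G)[:2]),'pad',P)
cs,_=cv2.findContours(yel[2].astype(np.uint8),cv2.RETR_EXTERNAL,cv2.CHAIN_APPROX_NONE)
r=cv2.minAreaRect(cs[0]);b=cv2.boxPoints(r);W=np.array([atz(cal,*p,.125) for p in b]);print(b,W,W.mean(0))
for i in range(4):
    e=W[(i+1)%4]-W[i]; print(np.linalg.norm(e),np.degrees(np.arctan2(e[1],e[0])))
# guard top outer corners
q=lambda u,v:((u+.5)/4.5-.5+260,(v+.5)/4.5-.5+140)
C=np.array([atz(cal,*q(*p),.122) for p in [(100,38),(603,90),(566,488),(50,435)]]);print(C,C.mean(0))
for i in range(4):
    e=C[(i+1)%4]-C[i]; print(np.linalg.norm(e),np.degrees(np.arctan2(e[1],e[0])))
E
python3 m.py
```

```text
(array([444.80794702, 233.72847682]), array([438, 227,  14,  14, 151], dtype=int32)) (array([454.71428571, 260.        ]), array([451, 256,   9,   9,  63], dtype=int32)) (array([311.5       , 217.04411765]), array([306, 210,  12,  14, 136], dtype=int32)) (array([310.96907216, 216.24226804]), array([290, 197,  44,  39, 388], dtype=int32))
stop [ 0.52209225 -0.35544992  0.084     ] green [ 0.45341197 -0.38274619  0.071     ] d 0.07390580156764506 pad [ 0.55980287 -0.00095529  0.114     ]
[[289.60977 231.51219]
 [293.51224 196.39024]
 [333.1342  200.79268]
 [329.23172 235.91463]] [[ 0.51917692  0.05542418  0.125     ]
 [ 0.61246504  0.04632585  0.125     ]
 [ 0.6011622  -0.057413    0.125     ]
 [ 0.50807126 -0.04747029  0.125     ]] [ 0.56021886 -0.00078331  0.125     ]
0.0937307429812797 -5.570405098560963
0.10435278574103572 -96.21811524395982
0.09362040806978916 173.9035540090999
0.10349207108119875 83.83977004368535
[[ 0.74414772  0.07890689  0.122     ]
 [ 0.71383572 -0.21722225  0.122     ]
 [ 0.47736872 -0.19306448  0.122     ]
 [ 0.50690589  0.10450808  0.122     ]] [ 0.61056451 -0.05671794  0.122     ]
0.2976764706251802 -95.84448282782722
0.2376977906834669 174.166828788538
0.29903490761470314 84.33136644901465
0.2386191637379994 -6.159057903583071
```

```bash
cat > go.py <<'E'
from h import *
from scipy.spatial.transform import Rotation as Ro
import sys
def delta(target,yaw=None):
    s=robot.get_state(); R=Ro.from_rotvec(s['orientation']).as_matrix()
    d=R.T@(np.array(target)-s['tcp_pos']); return s,R,d
if __name__=='__main__':
    s,R,d=delta([float(a) for a in sys.argv[1:4]])
    print('tcp',s['tcp_pos'].round(4),'F',s['wrist_force'].round(2),'t',round(s['t'],2),'grip',round(s['grip_width'],3)); print('R',R.round(3).tolist()); print('tool delta mm',(d*1000).round(1),'yaw of tool y',np.degrees(np.arctan2(R[1,1],R[0,1])).round(2),'z',np.degrees(np.arctan2(R[1,2],R[0,2])).round(2))
E
python3 go.py .522 -.3555 .13
```

```text
tcp [ 0.1349 -0.5332  0.1933] F [ 0.83  0.85 -0.58] t 0.8 grip 0.997
R [[0.0, 0.245, -0.969], [-0.0, -0.969, -0.245], [-1.0, 0.0, -0.0]]
tool delta mm [  63.3  -77.3 -418.8] yaw of tool y -75.81 z -165.81
```

Request:
move_arm --pt "0 -0.006 -0.035 0 0 0 -1" --pt "0 -0.006 -0.035 0 0 0 -1" --pt "0 -0.006 -0.035 0 0 0 -1" --pt "0 -0.006 -0.035 0 0 0 -1" --pt "0 -0.006 -0.035 0 0 0 -1" --pt "0 -0.006 -0.035 0 0 0 -1" --pt "0 -0.006 -0.035 0 0 0 -1" --pt "0 -0.006 -0.035 0 0 0 -1" --grip_force 20

```text
t: 1.47
tcp_pos: [0.3961, -0.417, 0.1934]
orientation: [2.09, 0.26, -2.089]
wrist_force: [0.0, -0.3, -0.6]
grip_width: 0.473
```

Request:
move_arm --pt "0 -0.007 -0.035 0 0 0 -1" --pt "0 -0.007 -0.035 0 0 0 -1" --pt "0 -0.007 -0.035 0 0 0 -1" --pt "0 -0.007 -0.034 0 0 0 -1" --pt "0.02 0 0 0 0 0 -1" --pt "0 0 0 0 0 0 -1" --pt "0 0 0 0 0 0 -1"

```text
t: 2.05
tcp_pos: [0.5218, -0.3563, 0.1725]
orientation: [2.088, 0.262, -2.092]
wrist_force: [-0.5, -0.4, 0.6]
grip_width: 0.009
```

```bash
python3 - <<'E'
from h import *
for c in ['top','wrist','side']: save(c+'2.png',robot.read_camera(c))
E
python3 go.py .522 -.3555 .1
```

```text
tcp [ 0.522  -0.3576  0.1743] F [-0.76 -0.47  1.01] t 2.2 grip 0.004
R [[0.001, 0.244, -0.97], [-0.001, -0.97, -0.244], [-1.0, 0.001, -0.001]]
tool delta mm [74.3 -2.1 -0.5] yaw of tool y -75.87 z -165.87
```

View pics/wrist2.png

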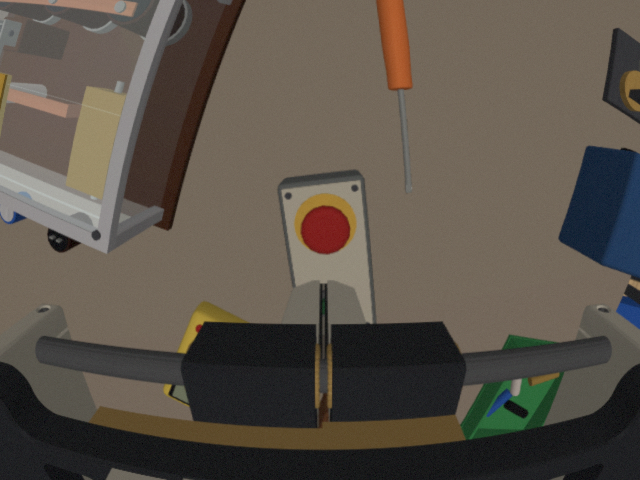

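View pics/top2.png

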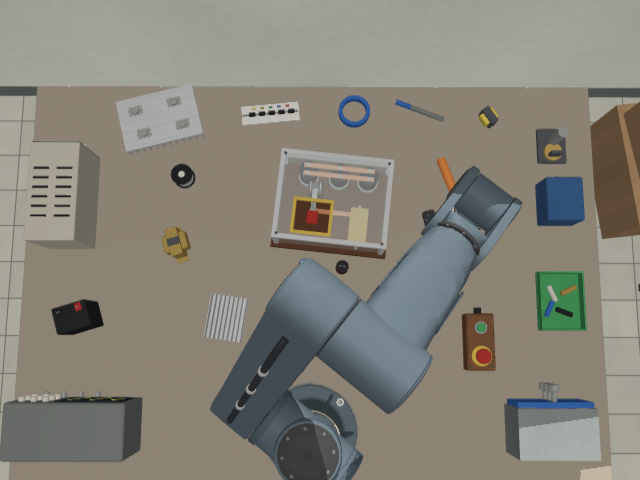

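The wrist view shows the grey station below with its mushroom at (325,230), ahead of the shut fingers. The green button is hidden behind the fingers. I'll cross-check the mushroom's position from this camera.

```bash
cat >> h.py <<'E'
def fatz(cal,u,v,z):
    R=np.array(cal['R']);t=np.array(cal['t']);x=(u-cal['cx'])/cal['fx'];y=(v-cal['cy'])/cal['fy'];th=np.hypot(x,y)
    d=R.T@np.array([np.sin(th)*x/th,np.sin(th)*y/th,np.cos(th)]);o=-R.T@t; return o+d*(z-o[2])/d[2]
E
python3 - <<'E'
from h import *
cal=robot.calibration('wrist'); print(cal['fx'],cal['cx'],cal['cy'],-np.array(cal['R']).T@cal['t'])
im=cv2.cvtColor(cv2.imread('pics/wrist2.png'),cv2.COLOR_BGR2HSV)
m=cv2.inRange(im,np.array((0,150,60)),np.array((6,255,255)));k=np.zeros_like(m);k[190:262,290:360]=m[190:262,290:360]
ys,xs=np.nonzero(k);pts=np.array([fatz(cal,u,v,.084) for u,v in zip(xs,ys)]);print(xs.mean(),ys.mean(),pts.mean(0),np.ptp(pts,axis=0))
E
```

```text
371.64829954431775 323.0747633525988 238.7451913859575 [ 0.59948123 -0.33786143  0.36574963]
325.0414985590778 229.5077809798271 [ 0.52631762 -0.35793966  0.084     ] [3.82108802e-02 3.78810997e-02 1.11022302e-16]
```

Request:
move_arm --pt "0.02 0 -0.002 0 0 0 -1" --pt "0.025 0 0 0 0 0 -1" --pt "0.025 0 0 0 0 0 -1" --pt "0.01 0 0 0 0 0 -1" --pt "0.004 0 0 0 0 0 -1" --pt "0.003 0 0 0 0 0 -1" --pt "0 0 0 0 0 0 -1"

```text
t: 2.78
tcp_pos: [0.5247, -0.3568, 0.0873]
orientation: [2.09, 0.259, -2.088]
wrist_force: [0.2, 0.7, -0.1]
grip_width: 0.007
```

Request:
move_arm --pt "0.002 0 0 0 0 0 -1" --pt "0.002 0 0 0 0 0 -1" --pt "0.002 0 0 0 0 0 -1" --pt "0 0 0 0 0 0 -1" --pt "0 0 0 0 0 0 -1"

```text
t: 3.2
tcp_pos: [0.5244, -0.3562, 0.0804]
orientation: [2.09, 0.26, -2.09]
wrist_force: [-0.0, -0.5, 0.0]
grip_width: 0.005
```

Request:
move_arm --pt "0.0015 0 0 0 0 0 -1" --pt "0.0015 0 0 0 0 0 -1" --pt "0 0 0 0 0 0 -1"

```text
t: 3.45
tcp_pos: [0.5243, -0.3561, 0.077]
orientation: [2.089, 0.261, -2.09]
wrist_force: [0.1, -0.3, -0.1]
grip_width: 0.007
```

No force yet, although the TCP is at the depth where the button should be in. I'll look before pressing further.

Run:
```python
from h import *
save('wrist3.png',robot.read_camera('wrist')); im=robot.read_camera('side'); save('side3.png',cv2.resize(im[170:260,260:440],None,fx=4,fy=4,interpolation=cv2.INTER_CUBIC))
print(robot.get_state()['wrist_force'],robot.get_state()['tcp_pos'])
```

```text
[-0.95710459 -1.04211368  0.09257081] [ 0.52438616 -0.35622735  0.07725415]
```

View pics/wrist3.png

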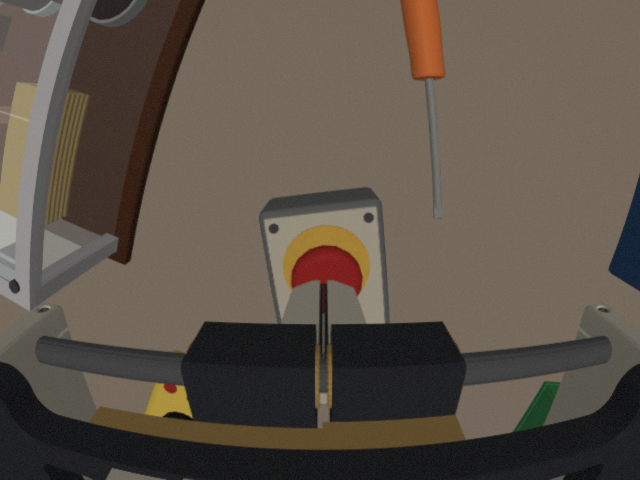

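View pics/side3.png

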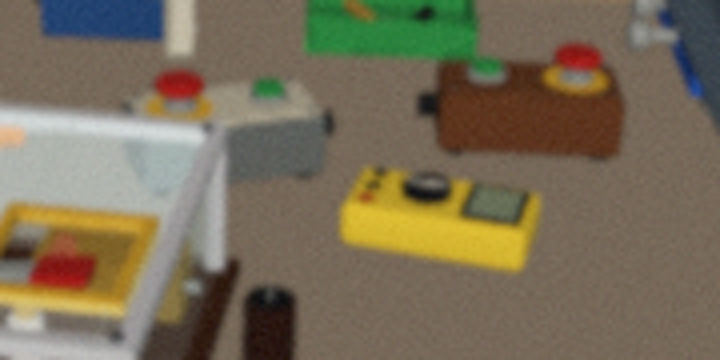

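The wrist view shows the fingertips on the mushroom, but the side view shows no gripper above the station. I'll compare the full side pictures.

Run:
```python
from h import *
im=robot.read_camera('side'); save('side4.png',im)
a=cv2.cvtColor(cv2.imread('pics/side1.png'),cv2.COLOR_BGR2RGB);b=cv2.cvtColor(cv2.imread('pics/side2.png'),cv2.COLOR_BGR2RGB)
print(np.abs(a.astype(int)-im).mean(),np.abs(b.astype(int)-im).mean())
t=robot.read_camera('top');save('top4.png',t);c=cv2.cvtColor(cv2.imread('pics/top2.png'),cv2.COLOR_BGR2RGB);print(np.abs(c.astype(int)-t).mean())
cal=robot.calibration('side');print(proj(cal,robot.get_state()['tcp_pos']),proj(cal,[.522,-.356,.084]))
```

```text
11.892203776041667 8.09650607638889
2.8234364149305557
(np.float64(303.4427510832388), np.float64(192.12507195487552)) (np.float64(304.220170135306), np.float64(190.24706823669183))
```

View pics/side4.png

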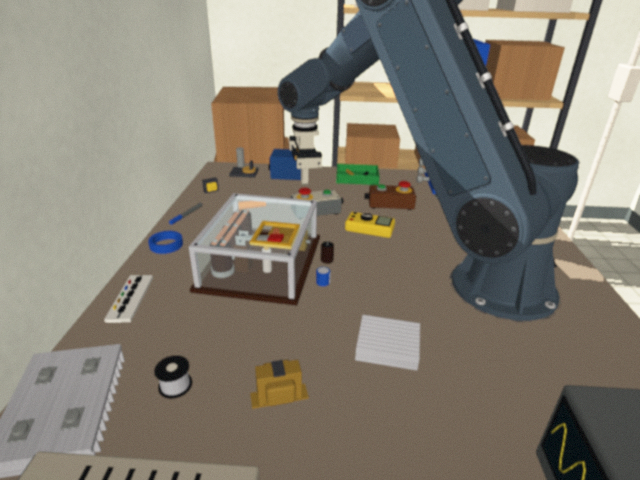

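View pics/side2.png

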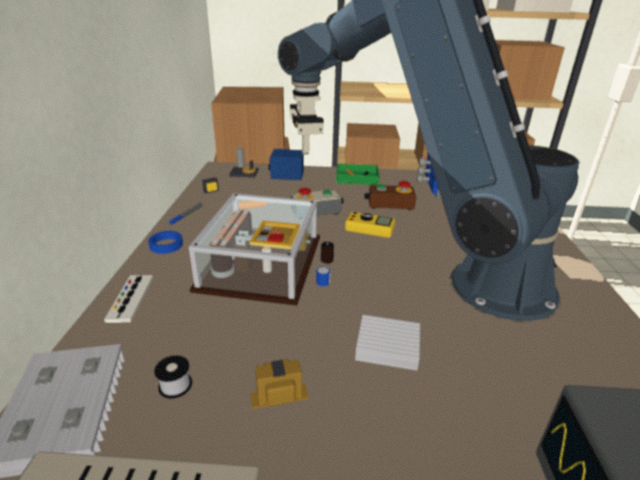

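Run:
```python
import cv2,numpy as np
a=cv2.imread('pics/side4.png');b=cv2.imread('pics/side1.png')
f=lambda i:cv2.resize(i[130:220,260:350],None,fx=4.4,fy=4.4,interpolation=cv2.INTER_CUBIC)
cv2.imwrite('pics/c4.png',np.hstack([f(a),f(b)]))
```

```text
(no output)
```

View pics/c4.png

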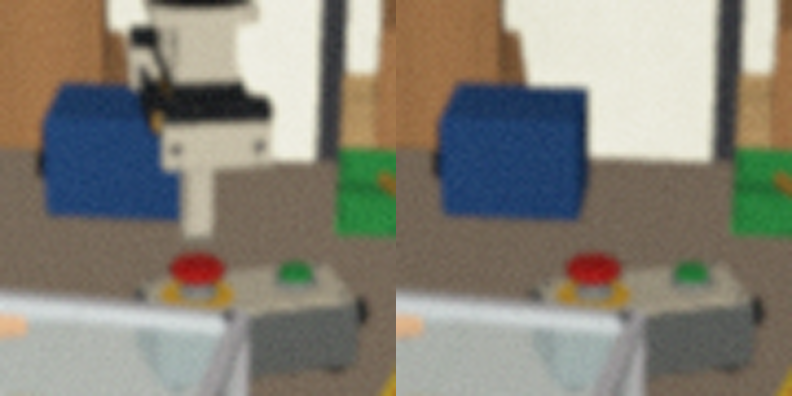

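Run:
```python
from h import *
s=robot.get_state();cal=robot.calibration('wrist');tcp=s['tcp_pos'];print(tcp)
def fproj(X):
    p=np.array(cal['R'])@X+np.array(cal['t']);th=np.arctan2(np.hypot(p[0],p[1]),p[2]);k=cal['fx']*th/np.hypot(p[0],p[1]);return (p[0]*k+cal['cx'],p[1]*k+cal['cy'])
o=-np.array(cal['R']).T@cal['t'];print('cam',o, 'axis',np.array(cal['R'])[2])
for dz in (-.02,-.01,0,.01,.02,.03,.04): print(dz,np.round(fproj(tcp+[0,0,dz]),1))
cs=robot.calibration('side')
for dz in (0,.01,.02,.03): print('side',dz,np.round(proj(cs,tcp+[0,0,dz]),1))
im=cv2.cvtColor(cv2.imread('pics/wrist3.png'),cv2.COLOR_BGR2HSV)
for n,f in (('2','wrist2'),('3','wrist3')):
    im=cv2.imread('pics/%s.png'%f); save('z'+n+'.png',cv2.cvtColor(cv2.resize(im[180:400,240:400],None,fx=2.7,fy=2.7,interpolation=cv2.INTER_CUBIC),cv2.COLOR_BGR2RGB))
```

```text
[ 0.52445181 -0.3562688   0.07738101]
cam [ 0.6020289  -0.33657904  0.26874729] axis [-0.27556407 -0.06919599 -0.95878901]
-0.02 [323.3 266.2]
-0.01 [323.3 272.3]
0 [323.3 278.9]
0.01 [323.3 286.1]
0.02 [323.3 294.1]
0.03 [323.3 302.8]
0.04 [323.3 312.4]
side 0 [303.4 192.1]
side 0.01 [303.4 189.2]
side 0.02 [303.5 186.2]
side 0.03 [303.5 183.2]
```

View pics/z3.png

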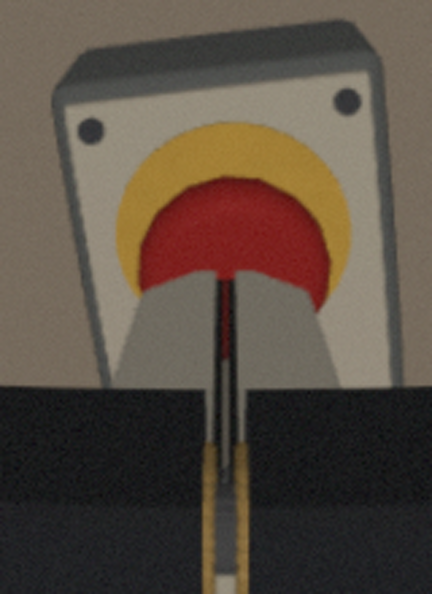

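Run:
```python
import cv2,numpy as np
a=cv2.imread('pics/side4.png').astype(int);b=cv2.imread('pics/side1.png').astype(int)
print(np.abs(a-b).sum(2)[176:198,296:314])
```

```text
[[ 21  11  12  22  88 198 221 239 237 256 239 203 116  34   8   0  12   6]
 [ 15  15   2  14  88 168 210 240 250 238 244 209 119  37  10   5  12  13]
 [  9   8  21  12  75 163 198 204 236 248 251 213 135  44   4  15   8  14]
 [  8  10   3   9  76 133 192 236 247 242 229 220 119  41  11  18  18  17]
 [  4   4  19  10  34 138 203 244 250 233 243 209 123  33  12  16  16  11]
 [ 16  13   6   9  42  99 183 219 245 240 241 211  90  12   8   4  21   4]
 [ 15   8  27  21  30  88 160 211 227 232 199 169  85  21   4   7  15   3]
 [ 17  17   4  20  39  63 146 145 161 139 147 132  59  16  30   6   5  16]
 [  5   7   6  10  34  39  59  60  66  69  55  56  45   7  21   5  17   6]
 [  1  12  17   3  16  27   9  40  32  24  31  26  16  17   7  26   6  26]
 [ 15   7  23  14  24   4  13  18  16  21  10  12  13  18  11   5  18  19]
 [  2   7   8  14   3  21   7  14   7   5  14  17  16  26  10  14   3  13]
 [ 34   3  19   6  10   9  20   9  17  10  26   8  14  33  16   9   7   6]
 [ 13  14  31   8  16  10  11   8  16  18  15  10   4   6  24  21  32  10]
 [ 11   9   3   7  19  17  11   5   9  21  22   4   6  10  17   5  21   5]
 [  8  10   8   9   9   8  21  24   8   7   9   7  15  10  13   5  12  21]
 [  7  17  20  22  10  10   6  13   5   7   8  17  12  10  18  25  11   4]
 [  1  13  27  10  20  16  11   7  18   6   6  19   7   8  22  22  19  10]
 [ 22   5  19  13  23  21   3  20   4  26   3  22   5   5  12  18  10  11]
 [ 18   8   9  26   6  12  19  13   8   6  21   3  13   6  24  16   8  22]
 [ 14  11   7   6  22  20   5   8  14  11  26  14   7  10   6  18  29  22]
 [ 20  13  24  11   9   8  10   8  25  18  21  15   5  10   4  11  17  26]]
```

Run:
```python
from h import *
from scipy.optimize import least_squares
ct=robot.calibration('top')
q=lambda u,v:((u+.5)/4.5-.5+260,(v+.5)/4.5-.5+140)
p=lambda u,v:((u+.5)/3.3-.5+400,(v+.5)/3.3-.5+205)
X=np.array([atz(ct,*p(100,80),.058),atz(ct,*p(163,57),.058),atz(ct,*p(219,62),.003),atz(ct,*q(547,467),.122)])
print(X.round(4))
uv={'3':np.array([(273.7,228.5),(368.5,217.4),(437,216),(14,286)]),'2':np.array([(288,196),(354,188),(408,189),(96,235)])}
cal=robot.calibration('wrist');R=np.array(cal['R'])
def fp(P):
    r=np.hypot(P[:,0],P[:,1]);k=cal['fx']*np.arctan2(r,P[:,2])/r;return np.c_[P[:,0]*k+cal['cx'],P[:,1]*k+cal['cy']]
o3=-R.T@cal['t']; dt={'3':np.zeros(3),'2':np.array([.522,-.3576,.1743])-np.array([.5244,-.3563,.0773])}
for n in uv:
    o=o3+dt[n]
    f=lambda e:(fp((X-o-e[:3])@R.T)-uv[n]).ravel()
    print(n,f(np.zeros(3)).reshape(-1,2).round(1).tolist()); s=least_squares(f,np.zeros(3));print((s.x*1000).round(1),s.fun.round(1))
    from scipy.spatial.transform import Rotation as Ro
    g=lambda e:(fp((X-o-e[:3])@Ro.from_rotvec(e[3:]).as_matrix().T@R.T)-uv[n]).ravel()
    s=least_squares(g,np.zeros(6));print((s.x*1000).round(1),s.fun.round(1))
```

```text
[[ 0.5395 -0.3208  0.058 ]
 [ 0.559  -0.3729  0.058 ]
 [ 0.5652 -0.4317  0.003 ]
 [ 0.4895 -0.1822  0.122 ]]
3 [[-2.3, 0.8], [-3.1, 2.1], [-3.4, -2.1], [0.8, -1.5]]
[-1.1  1.5 -2.4] [ 0.1  0.8  0.3  1.9 -0.3 -2.3 -0.2 -0.9]
[-15.7  -4.1   1.5 -19.9  69.2  29. ] [ 0.2  1.4 -0.  -0.2 -0.1 -0.8 -0.1 -0.5]
2 [[-1.9, 0.4], [-2.0, 1.4], [-2.3, 1.0], [-0.3, -1.1]]
[-1.1  1.5 -2.2] [-0.1 -0.   0.3  0.9 -0.1  0.6 -0.3 -1.3]
[-6.7 -0.9 -1.2 -5.  17.4 14.5] [-0.1  0.   0.1 -0.  -0.   0.   0.   0. ]
```

The wrist-camera pose fits the known points to about 2 mm. The side view shows the shut fingertips ending at row 184, roughly 25 mm above the mushroom at row 190. The mushroom's pixels haven't changed, so it isn't pressed: the shut fingers end short of the reported TCP. I'll keep descending by force.

Request:
move_arm --pt "0.003 0 0 0 0 0 -1" --pt "0.003 0 0 0 0 0 -1" --pt "0.003 0 0 0 0 0 -1" --pt "0.002 0 0 0 0 0 -1" --pt "0 0 0 0 0 0 -1"

```text
t: 4.07
tcp_pos: [0.5242, -0.356, 0.0656]
orientation: [2.089, 0.261, -2.091]
wrist_force: [-0.6, 0.0, -0.0]
grip_width: 0.007
```

Request:
move_arm --pt "0.002 0 0 0 0 0 -1" --pt "0.002 0 0 0 0 0 -1" --pt "0 0 0 0 0 0 -1"

```text
t: 4.32
tcp_pos: [0.5243, -0.3562, 0.0619]
orientation: [2.089, 0.261, -2.09]
wrist_force: [0.3, 0.1, 0.6]
grip_width: 0.004
```

Run:
```python
from h import *
im=robot.read_camera('side');save('side5.png',cv2.resize(im[150:220,270:340],None,fx=8,fy=8,interpolation=cv2.INTER_CUBIC))
print(robot.get_state()['wrist_force'],robot.get_state()['tcp_pos'])
```

```text
[ 0.39754085 -0.39612015  0.27272868] [ 0.52436134 -0.35617905  0.06212837]
```

View pics/side5.png

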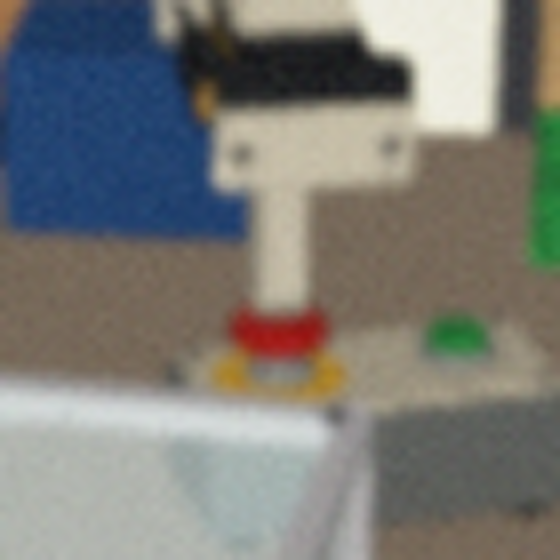

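The side crop now shows the fingertips at row 189, right at the mushroom top, so the offset is about 20 mm. Pressing gently.

Request:
move_arm --pt "0.002 0 0 0 0 0 -1" --pt "0 0 0 0 0 0 -1"

```text
t: 4.53
tcp_pos: [0.5244, -0.3562, 0.0601]
orientation: [2.09, 0.26, -2.09]
wrist_force: [0.4, 1.0, 0.1]
grip_width: 0.004
```

Request:
move_arm --pt "0.002 0 0 0 0 0 -1" --pt "0 0 0 0 0 0 -1"

```text
t: 4.7
tcp_pos: [0.5245, -0.3563, 0.0583]
orientation: [2.09, 0.26, -2.089]
wrist_force: [-0.9, -0.5, 0.0]
grip_width: 0.004
```

Request:
move_arm --pt "0.002 0 0 0 0 0 -1" --pt "0 0 0 0 0 0 -1"

```text
t: 4.87
tcp_pos: [0.5245, -0.3563, 0.0564]
orientation: [2.09, 0.26, -2.089]
wrist_force: [-0.5, 0.4, 2.2]
grip_width: 0.008
```

Contact begins at TCP z ≈ 0.0565, with 2 N on the wrist.

Request:
move_arm --pt "0.002 0 0 0 0 0 -1" --pt "0 0 0 0 0 0 -1"

```text
t: 5.03
tcp_pos: [0.5245, -0.3563, 0.0544]
orientation: [2.09, 0.26, -2.089]
wrist_force: [-1.0, 0.3, 3.0]
grip_width: 0.005
```

Request:
move_arm --pt "0.002 0 0 0 0 0 -1" --pt "0 0 0 0 0 0 -1"

```text
t: 5.2
tcp_pos: [0.5246, -0.3563, 0.0529]
orientation: [2.09, 0.26, -2.089]
wrist_force: [-1.0, 1.2, 7.8]
grip_width: 0.008
```

Request:
move_arm --pt "0.002 0 0 0 0 0 -1" --pt "0 0 0 0 0 0 -1"

```text
t: 5.37
tcp_pos: [0.5248, -0.3565, 0.0527]
orientation: [2.09, 0.259, -2.088]
wrist_force: [-7.0, 4.6, 24.4]
grip_width: 0.007
```

Request:
move_arm --pt "0.001 0 0 0 0 0 -1" --pt "0 0 0 0 0 0 -1"

```text
t: 5.53
tcp_pos: [0.5249, -0.3566, 0.0527]
orientation: [2.09, 0.259, -2.088]
wrist_force: [-9.5, 7.5, 33.5]
grip_width: 0.006
```

Run:
```python
from h import *
im=robot.read_camera('side');save('side6.png',cv2.resize(im[150:220,270:340],None,fx=8,fy=8,interpolation=cv2.INTER_CUBIC))
print(robot.get_state()['wrist_force'],robot.get_state()['tcp_pos'])
```

```text
[-9.83081116  8.34853779 32.42090387] [ 0.52493702 -0.35660374  0.05267397]
```

View pics/side6.png

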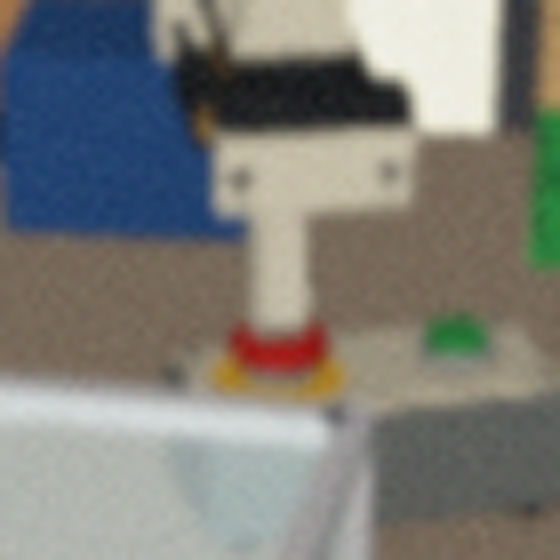

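The mushroom has dropped about 2 px and force jumped to 33 N at TCP z 0.0527, so it is on its stop. The real fingertip is therefore about 25 mm above the reported TCP. Raising and checking.

Request:
move_arm --pt "-0.006 0 0 0 0 0 -1" --pt "-0.015 0 0 0 0 0 -1" --pt "-0.03 0 0 0 0 0 -1" --pt "-0.03 0 0 0 0 0 -1" --pt "-0.03 0 0 0 0 0 -1" --pt "-0.01 0 0 0 0 0 -1" --pt "0 0 0 0 0 0 -1"

```text
t: 6.17
tcp_pos: [0.5254, -0.357, 0.1728]
orientation: [2.091, 0.257, -2.085]
wrist_force: [0.1, -0.8, -0.6]
grip_width: 0.007
```

```bash
python3 - <<'E'
from h import *
im=robot.read_camera('side');w=robot.read_camera('wrist');save('wrist7.png',w)
a=cv2.cvtColor(cv2.imread('pics/side1.png'),cv2.COLOR_BGR2RGB)
f=lambda i:cv2.resize(i[160:230,280:350],None,fx=5.7,fy=5.7,interpolation=cv2.INTER_CUBIC)
save('side7.png',np.hstack([f(a),f(im)]))
print(robot.get_state()['wrist_force'],robot.get_state()['tcp_pos'])
E
python3 go.py .560 -.001 .165
```

```text
[-0.42664443  0.58800734 -0.24166678] [ 0.52395674 -0.35590806  0.16895993]
tcp [ 0.524  -0.3559  0.169 ] F [-0.43  0.59 -0.24] t 6.27 grip 0.004
R [[-0.001, 0.245, -0.969], [0.001, -0.969, -0.245], [-1.0, -0.001, 0.001]]
tool delta mm [   4.2 -335.2 -122. ] yaw of tool y -75.8 z -165.8
```

View pics/side7.png

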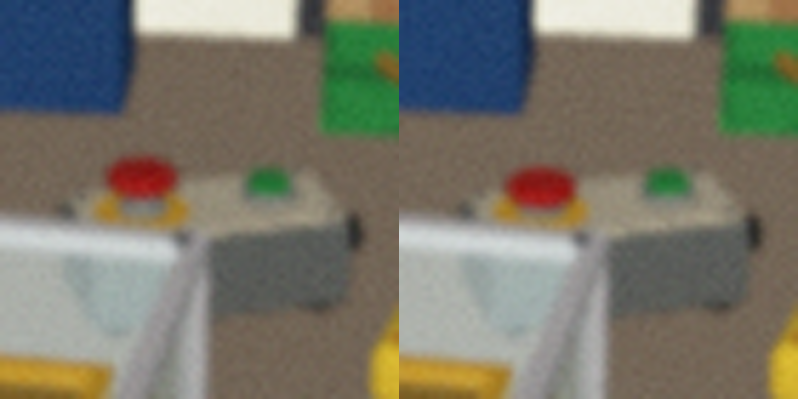

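View pics/wrist7.png

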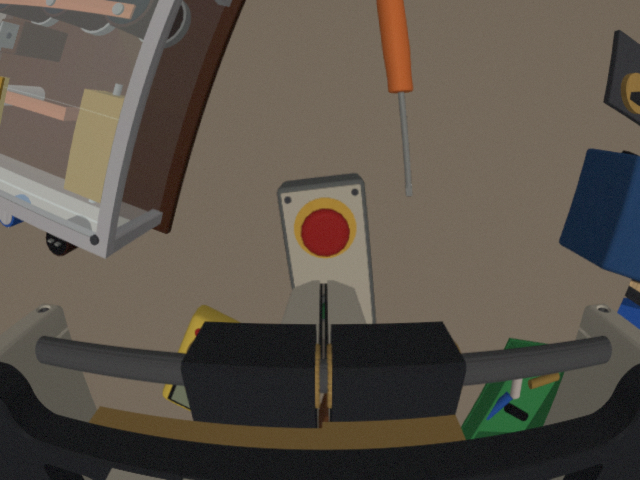

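The mushroom sits lower and stays down, and the station and green button haven't moved. Next I'll move above the window and turn to the bank's axes, about 20°.

Request:
move_arm --pt "0 -0.0335 -0.012 0 0 0 -1" --pt "0 -0.0335 -0.012 0 0 0 -1" --pt "0 -0.0335 -0.012 0 0 0 -1" --pt "0 -0.0335 -0.012 0 0 0 -1" --pt "0 -0.0335 -0.012 0 0 0 -1" --pt "0 -0.0335 -0.012 0 0 0 -1" --pt "0 -0.0335 -0.012 0 0 0 -1" --pt "0 -0.0335 -0.012 0 0 0 -1"

```text
t: 6.93
tcp_pos: [0.5506, -0.071, 0.1681]
orientation: [2.087, 0.261, -2.094]
wrist_force: [0.0, -0.2, 0.6]
grip_width: 0.006
```

Request:
move_arm --pt "0 -0.0335 -0.013 0 0 0 -1" --pt "0 -0.0335 -0.013 0 0 0 -1" --pt "0 0 0 0.117 0 0 -1" --pt "0 0 0 0.117 0 0 -1" --pt "0 0 0 0.117 0 0 -1" --pt "0 0 0 0 0 0 -1" --pt "0 0 0 0 0 0 -1"

```text
t: 7.52
tcp_pos: [0.5597, -0.0015, 0.1687]
orientation: [-2.167, 0.108, 2.173]
wrist_force: [0.1, -0.0, 0.1]
grip_width: 0.007
```

```bash
python3 - <<'E'
from h import *
save('side8.png',robot.read_camera('side'));save('wrist8.png',robot.read_camera('wrist'))
E
python3 go.py .560 -.001 .13
```

```text
tcp [ 0.5601 -0.0017  0.1694] F [ 0.06 -0.87  0.2 ] t 7.62 grip 0.005
R [[-0.002, -0.1, -0.995], [0.0, -0.995, 0.1], [-1.0, -0.0, 0.002]]
tool delta mm [39.4 -0.6  0.1] yaw of tool y -95.72 z 174.28
```

View pics/wrist8.png

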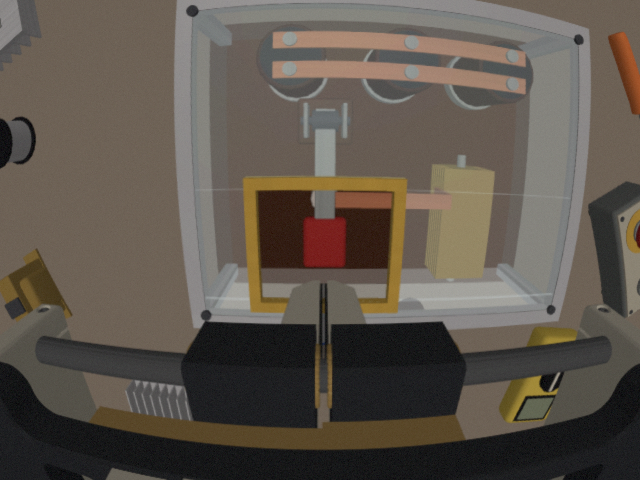

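View pics/side8.png

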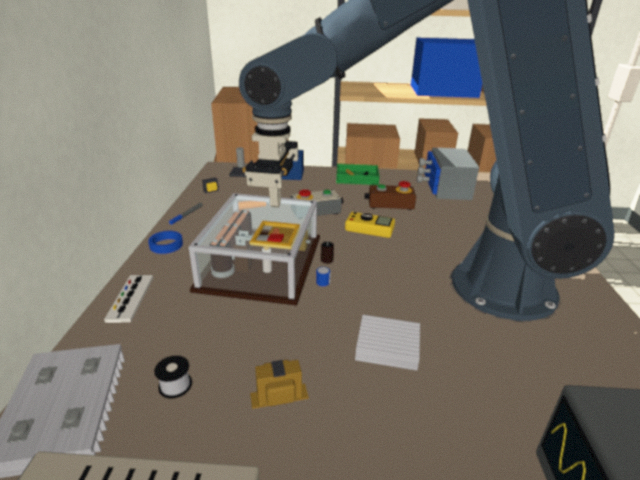

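Run:
```python
from h import *
cal=robot.calibration('wrist')
im=cv2.cvtColor(cv2.imread('pics/wrist8.png'),cv2.COLOR_BGR2HSV)
def cen(lo,hi,b,z):
    m=cv2.inRange(im,np.array(lo),np.array(hi));k=np.zeros_like(m);k[b[1]:b[3],b[0]:b[2]]=m[b[1]:b[3],b[0]:b[2]]
    ys,xs=np.nonzero(k);p=np.array([fatz(cal,u,v,z) for u,v in zip(xs,ys)]);return p.mean(0),np.ptp(p,axis=0)
print('paddle',cen((0,150,60),(6,255,255),(290,200,360,275),.114))
c=np.array([fatz(cal,u,v,.125) for u,v in [(258,191),(393,191),(387,299),(261,299)]]);print('window in',c.round(4),c.mean(0))
s=robot.get_state();cs=robot.calibration('side');print(np.round(proj(cs,s['tcp_pos']+[0,0,.0255]),1))
for h in (.0255,.06,.07,.08,.09): print(h,np.round(proj(cs,s['tcp_pos']+[0,0,h]),1))
i=cv2.imread('pics/side8.png');cv2.imwrite('pics/c8.png',cv2.resize(i[140:260,220:340],None,fx=5,fy=5,interpolation=cv2.INTER_CUBIC))
```

```text
paddle (array([ 0.56406279, -0.00237001,  0.114     ]), array([3.93349115e-02, 3.29038596e-02, 5.55111512e-17]))
window in [[ 0.6063  0.0365  0.125 ]
 [ 0.5977 -0.0505  0.125 ]
 [ 0.5212 -0.043   0.125 ]
 [ 0.53    0.0459  0.125 ]] [ 0.56381246 -0.00274618  0.125     ]
[274.3 206.8]
0.0255 [274.3 206.8]
0.06 [273.8 193. ]
0.07 [273.7 188.9]
0.08 [273.5 184.7]
0.09 [273.4 180.6]
```

View pics/c8.png

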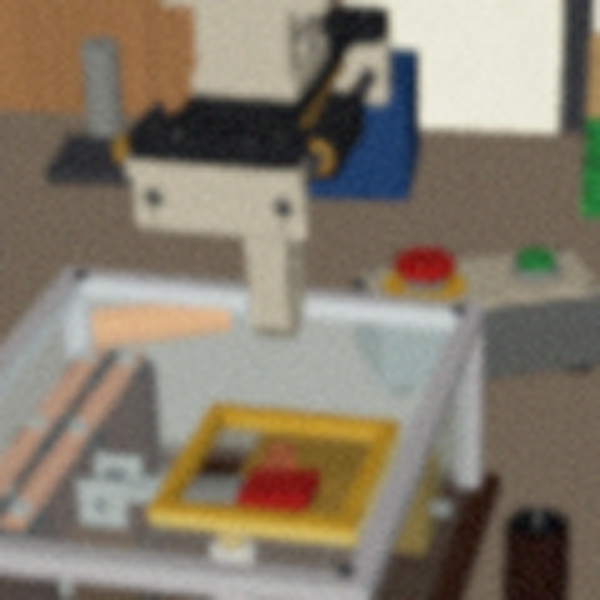

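The side crop has the tip at (274.4, 206.4), which matches the 25.5 mm offset prediction of (274.3, 206.8). The fingers are centred over the paddle, and the wider carriage stays about 20 mm above the rim at full press. Descending.

Request:
move_arm --pt "0.015 0 -0.001 0 0 0 -1" --pt "0.02 0 0 0 0 0 -1" --pt "0.02 0 0 0 0 0 -1" --pt "0.01 0 0 0 0 0 -1" --pt "0.005 0 0 0 0 0 -1" --pt "0.004 0 0 0 0 0 -1" --pt "0 0 0 0 0 0 -1" --pt "0 0 0 0 0 0 -1"

```text
t: 8.28
tcp_pos: [0.5619, -0.0017, 0.097]
orientation: [-2.17, 0.112, 2.168]
wrist_force: [0.7, -0.7, -0.1]
grip_width: 0.008
```

```bash
python3 - <<'E'
from h import *
im=robot.read_camera('side');save('c9.png',cv2.resize(im[140:260,220:340],None,fx=5,fy=5,interpolation=cv2.INTER_CUBIC))
save('wrist9.png',robot.read_camera('wrist'))
E
python3 go.py .561 -.001 .072
```

```text
tcp [ 0.562  -0.0017  0.0972] F [0.37 0.98 0.57] t 8.38 grip 0.009
R [[0.001, -0.103, -0.995], [-0.0, -0.995, 0.103], [-1.0, -0.0, -0.001]]
tool delta mm [25.2 -0.6  1.1] yaw of tool y -95.9 z 174.1
```

View pics/c9.png

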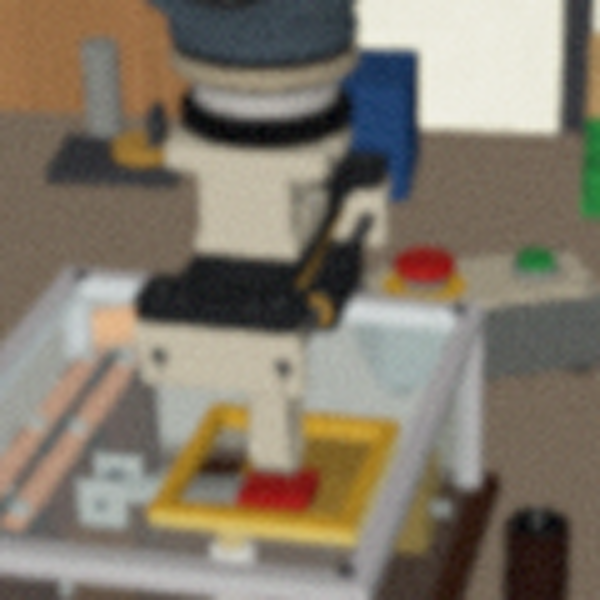

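View pics/wrist9.png

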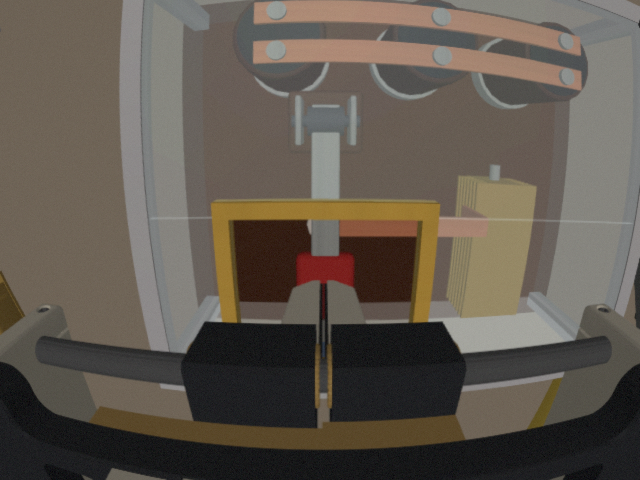

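The fingers are inside the window just above the paddle, well clear of the rim. Pressing down with force checks.

Request:
move_arm --pt "0.004 0 0 0 0 0 -1" --pt "0.004 0 0 0 0 0 -1" --pt "0.003 0 0 0 0 0 -1" --pt "0.003 0 0 0 0 0 -1" --pt "0 0 0 0 0 0 -1"

```text
t: 8.8
tcp_pos: [0.5611, -0.0016, 0.0818]
orientation: [-2.167, 0.112, 2.169]
wrist_force: [-2.4, 0.1, 4.2]
grip_width: 0.007
```

Request:
move_arm --pt "0.003 0 0 0 0 0 -1" --pt "0.003 0 0 0 0 0 -1" --pt "0 0 0 0 0 0 -1"

```text
t: 9.05
tcp_pos: [0.5614, -0.0016, 0.076]
orientation: [-2.168, 0.112, 2.169]
wrist_force: [-4.3, -0.2, 6.3]
grip_width: 0.005
```

Request:
move_arm --pt "0.002 0 0 0 0 0 -1" --pt "0.001 0 0 0 0 0 -1" --pt "0 0 0 0 0 0 -1"

```text
t: 9.3
tcp_pos: [0.5615, -0.0016, 0.0734]
orientation: [-2.168, 0.112, 2.169]
wrist_force: [-3.9, 0.1, 5.8]
grip_width: 0.007
```

Request:
move_arm --pt "0.002 0 0 0 0 0 -1" --pt "0 0 0 0 0 0 -1"

```text
t: 9.47
tcp_pos: [0.5615, -0.0017, 0.0714]
orientation: [-2.169, 0.112, 2.168]
wrist_force: [-3.6, 0.1, 5.9]
grip_width: 0.008
```

Request:
move_arm --pt "0.001 0 0 0 0 0 -1" --pt "0 0 0 0 0 0 -1"

```text
t: 9.63
tcp_pos: [0.5616, -0.0017, 0.0711]
orientation: [-2.169, 0.112, 2.168]
wrist_force: [-5.8, 0.5, 12.1]
grip_width: 0.004
```

Request:
move_arm --pt "0.001 0 0 0 0 0 -1" --pt "0 0 0 0 0 0 -1" --pt "0 0 0 0 0 0 -1"

```text
t: 9.88
tcp_pos: [0.5617, -0.0017, 0.0708]
orientation: [-2.169, 0.112, 2.168]
wrist_force: [-9.2, -0.0, 21.1]
grip_width: 0.004
```

Run:
```python
from h import *
im=robot.read_camera('side');save('side10.png',im);save('c10.png',cv2.resize(im[170:290,220:340],None,fx=5,fy=5,interpolation=cv2.INTER_CUBIC))
save('wrist10.png',robot.read_camera('wrist'));save('top10.png',robot.read_camera('top'))
s=robot.get_state();print(s['t'],s['wrist_force'],s['tcp_pos'],np.abs(s['qd']).max())
```

```text
10.0333 [-9.29938505  1.77629854 20.65458688] [ 0.56166994 -0.00166397  0.07085604] 0.0012324739172693854
```

View pics/c10.png

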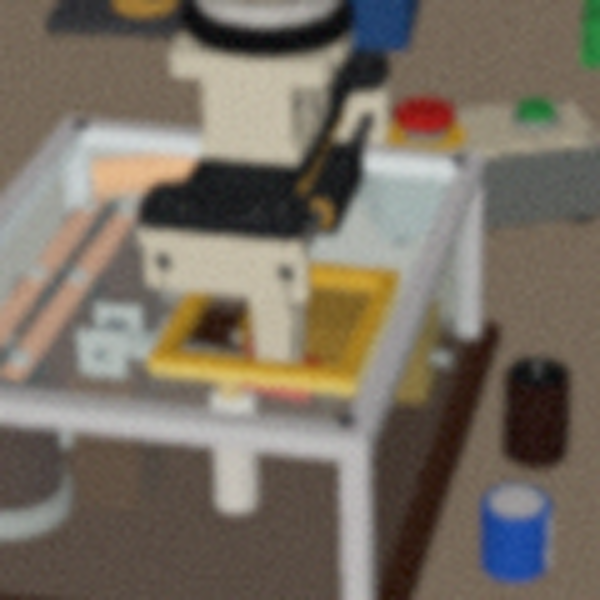

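View pics/wrist10.png

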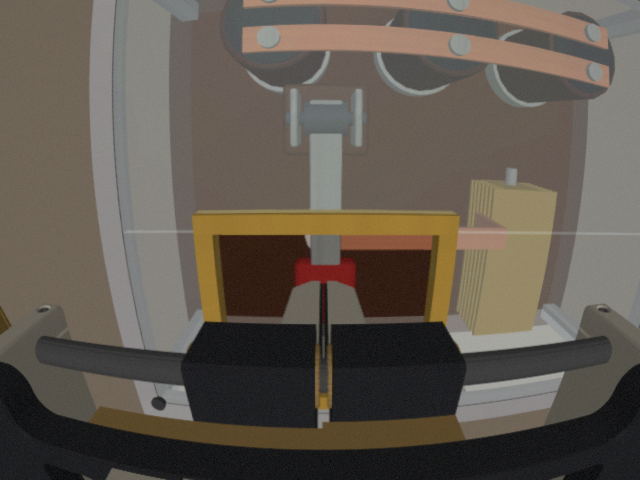

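View pics/top10.png

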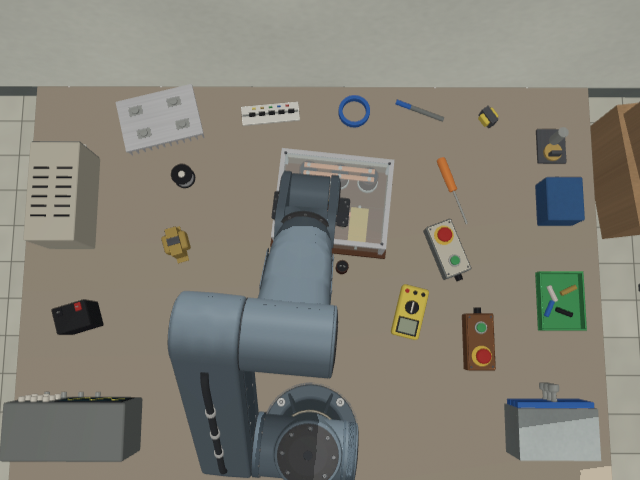

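The lever is on its stop: force rose 6, 12, then 21 N over about 0.6 mm of travel. The tip height, 0.0708 + 0.0255 = 0.096 m, matches the fully-down value. In the pictures the fingers sit inside the rim, the mushroom is still down, and the station and the bystanders in view are where they were. Handing in.

```bash
python3 -c "
from h import *
print(robot.finish_job()); print(robot.get_state()['t'])"
```

```text
the job is handed in; nothing more can be done
None
the job is handed in; nothing more can be done
```

I pushed in the red stop button on the grey station until it latched. Then I reached down through the guard window with shut fingers and pressed the lever to its stop, and handed the job in at about 10 s while still holding it there.

**Last checks:**
- **Stop button:** it reached its rigid stop at about 33 N. After release the side view showed it staying down, with the station and the green button where they were.
- **Lever:** the wrist force rose sharply to about 21 N. The fingertip was at about 96 mm, the height given for fully down.
- **Guard:** the fingers were inside the yellow rim in the pictures. I estimate the wide part of the gripper stayed about 20 mm above the rim, measured from the side view.
- **Other things:** those visible in the last top view had not moved. The arm hid part of the bench there, including the blue capacitor and the heatsink, but the side view showed the blue capacitor still standing in place.

**What disagreed:**
- **Fingertip height:** the shut fingertips ended about 25 mm short of the reported TCP. I worked this out from the side view and from where contact was felt, and used it for both presses.
- **Camera positions:** the wrist and top cameras differed by about 4 mm along x. I aimed between them, within the margins.

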